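# Nest the clay pots on the balcony bench

## Task

Put the empty pots away as two nested sets. In the middle of the round cork mat set, from the bottom up, the saucer, the wide pot standing in it, and the tall slim pot nested inside the wide pot; in the middle of the square wooden board set the square planter, its sides parallel to the board's edges, with the short slim pot standing inside it. Keep everything upright, set each piece down gently without dropping it, and leave the watering can, the lopper and the plant marker where they are.

Things in the scene. Friction and masses are not known exactly. Their poses are not given: they have to be found in the camera images.
- mat: Round cork mat lying on the bench, 110 mm across, 6 mm thick, fixed. Origin at the centre of its underside, z up.
- board: Square wooden board lying on the bench, 110 x 110 mm, 8 mm thick, fixed; its x and y axes run along its edges. Origin at the centre of its underside, z up.
- saucer: Small round glazed ceramic saucer, the lowest of the round things: 68 mm across the rim (62 at the foot), 14 mm high, walls 4 mm, floor 5 mm thick. About 90 g. Starts upright on the bench, empty. Origin at the centre of its underside, z up.
- big_pot: Wide clay pot, open at the top: 55 mm high, foot 48 mm across, straight collar 68 mm across and 22 mm high at the top; mouth 53 mm wide, inside at the floor about 40 mm wide, floor 6 mm thick. About 180 g. Starts upright. Origin at the centre of its underside, z up.
- tall_pot: Tall slim clay pot, open at the top: 90 mm high, foot 34 mm across, body widening to 45 mm at height 66 mm, then a straight collar 52 mm across up to the rim. Nested in the wide pot it stands on that pot's floor and rises 41 mm above its rim. About 160 g. Starts upright. Origin at the centre of its underside, z up.
- short_pot: Short slim clay pot, the narrowest, open at the top: 66 mm high, foot 32 mm across, body widening to 39 mm at height 44 mm, then a straight collar 44 mm across up to the rim. Nested in the planter it stands on its floor and rises 32 mm above its rim. About 100 g. Starts upright. Origin at the centre of its underside, z up.
- planter: Square open-topped zinc planter, 64 x 64 mm, 38 mm high, walls and floor 4 mm thick (56 mm clear inside); its x and y axes are square to its sides. About 130 g. Starts upright, empty. Origin at the centre of its underside, z up.
- can: Bystander: green plastic watering can, body 132 mm across, about 200 mm high with its handle, spout along its +x out to 180 mm. Loose, 0.5 kg. Origin at the centre of its underside, z up.
- lopper: Bystander: closed steel pruning lopper lying flat along its own y axis, about 450 mm long, 70 mm wide, 28 mm high, blades at +y. Loose, 0.8 kg. Origin on the bench near its middle.
- marker: Bystander: flat wooden plant marker stick lying along its own y axis, about 128 mm long, 16 mm wide, 5 mm thick. Loose, 15 g. Origin on the bench near its middle.

How it is judged:
By the outcome, as a careful person would: the job done as asked, in the order asked, and still so for the second after the job is handed in, with the robot touching nothing.
It also fails if it takes over 128 s, if anything falls off the work surface, if the arm or the gripper's body presses on something with over 40 N, if the wrist force passes 120 N, or if a joint passes its speed limit or range.

## Robot

A 6-joint arm with a two-finger parallel gripper is mounted at the origin on the work surface. World frame = base frame: x ahead of the robot, y to its left, z up, the work surface at z = 0. Lengths are in m, angles in rad, forces in N, time in s.
With the tool pointing down it reaches from about 0.3 to 0.825 m from the base axis. Payload 5.4 kg.
Tool frame: the origin (TCP) lies at the very end of the fingers, on their centre line; the grasp point (between the pads) lies 19 mm behind it; z points along the fingers, x is the direction in which the jaws open and shut, and the axes are right-handed (so a half turn about z gives the same grasp; the last joint's range is limited). The gripper opens to 92 mm and grips with 3 to 60 N. Pads are 20 mm wide; open, the fingers measure 128 mm over their backs; the gripper's body (75 mm by 189 mm) begins 69 mm behind the grasp point.
Start: joints at [0.928, 0.158, 1.597, -0, 1.386, -0.21], TCP at [0.241, 0.522, 0.215] pointing down, gripper open.
Joint ranges: [-2.91, 2.91], [-0.94, 2.29], [0.18, 2.7], [-1.29, 4.43], [0.17, 2.64], [-3, 3]. Speed limits (rad/s): [2.57, 2.57, 3.14, 3.14, 3.14, 3.14].

## Interface

Orientations are given as a rotation vector (axis times angle).
In Python, from workcell import bot gives the robot as it stands. Calls block until the motion is done:
- bot.goto(position, orientation): joint-space move of the TCP to a pose.
- bot.line_to(position, rot=None, max_speed=0.15): straight line of the TCP; rot=None keeps the orientation; max_speed is the mean speed in m/s.
- bot.set_joints(angles): joint-space move.
- bot.set_gripper(opening, newtons=None): opening from 0.0 (shut) to 1.0 (fully open); newtons is the grip in N (None keeps the last); returns when the fingers have stopped.
- bot.hold(seconds).
- bot.inverse_kinematics(position, orientation): joint angles nearest the present ones, or None.
- bot.read_camera(name): name is "side" or "top"; returns a dict with "pixels" (420x560x3 uint8, blue, green, red), "fx", "fy", "cx", "cy" (pixels), "k1" (the pictures are not rectified: a ray, as slopes to the right and down, at radius r is drawn at 1 + k1 r^2 times it, then the intrinsics apply), "R" (3x3) and "t" (3): a world point X has camera coordinates R X + t. Camera axes: x right, y down, z forward; pixel columns grow to the right and rows downward; lengths in m; the calibration is good to about 2 mm. A picture is of the moment at which its call begins. There is no depth.
A pose or a line that the arm cannot do raises bot.MotionError and nothing moves.
- bot.job_done(): hands the job in, once; it reports no verdict.
Readings, each from a call of its own:
- bot.current_clock(): time.
- bot.current_joints(): joint angles.
- bot.current_joint_vel(): joint speeds.
- bot.current_effort(): joint torques, N m.
- bot.current_ee_pos(): TCP position.
- bot.current_tool_rot(): TCP orientation.
- bot.current_contact_force(): force on the tool from outside, world axes, zero at the start.
- bot.current_ft_torque(): the same for the moment, N m.
- bot.current_opening(): opening from 0.0 (shut) to 1.0 (fully open).
Only numpy, scipy, OpenCV 4.12 (cv2) and the standard library are available. Lean on these libraries where they do the work, as an engineer would, in place of code of your own. Each camera call takes 0.05 s, during which the arm holds its last target. There are 200 camera calls.

## Working session

There is one attempt and no reset: what is moved stays moved. The work goes in short steps, each a Python script; the robot and the scene stay as the last script left them, time stands still between calls to the robot, and variables do not carry over. Pictures are saved under pics/ and viewed, about 12 in all and at most 16, crops included, and the job is handed in when it is done.

```bash
mkdir -p pics; ls; python3 - <<'E'
from workcell import bot
import cv2
for n in("top","side"):
    c=bot.read_camera(n); cv2.imwrite(f"pics/{n}0.png",c["pixels"])
    print(n,c["fx"],c["cx"],c["cy"],c["k1"],c["R"],c["t"])
E
```

```text
pics
top 444.6836554764407 281.22961149825466 211.04783801289972 0.03624287750515171 [[ 0.03122886 -0.99949475  0.00591609]
 [-0.97372099 -0.03175843 -0.22551905]
 [ 0.22559299  0.00128208 -0.9742208 ]] [-0.16239242  0.61032066  1.37590101]
side 390.5656461962031 279.741771379905 205.639698576524 -0.052619759270579415 [[ 0.7815111  -0.6238578   0.00646857]
 [-0.35163355 -0.44901095 -0.82142743]
 [ 0.51535836  0.63968009 -0.57027637]] [-0.55704308  0.19253207  0.77236351]
```

View pics/top0.png

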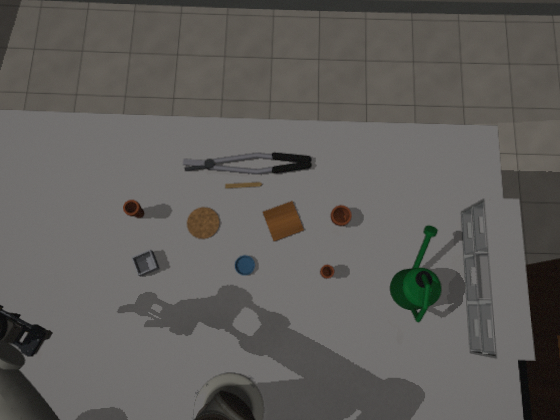

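View pics/side0.png

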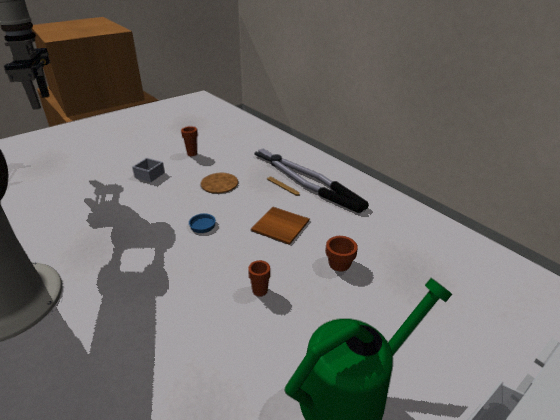

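Both views show all the pieces. In the top view (col,row): tall pot (133,208), planter (146,263), mat (203,222), saucer (245,265), board (284,221), big pot (341,216) and short pot (327,271). The can, lopper and marker are clear of them. I'll enlarge the work area.

```bash
cat > h.py <<'E'
from workcell import bot
import cv2, numpy as np
from scipy.spatial.transform import Rotation as Rn
def ray(c,u,v):
    d=np.array([(u-c["cx"])/c["fx"],(v-c["cy"])/c["fy"]]); s=d.copy()
    for _ in range(20): s=d/(1+c["k1"]*(s@s))
    R,t=np.array(c["R"]),np.array(c["t"]); return -R.T@t, R.T@np.array([s[0],s[1],1])
def at_z(c,u,v,z):
    o,d=ray(c,u,v); return o+d*(z-o[2])/d[2]
def proj(c,X):
    p=np.array(c["R"])@np.array(X)+c["t"]; s=p[:2]/p[2]; s=s*(1+c["k1"]*(s@s))
    return np.array([c["fx"]*s[0]+c["cx"],c["fy"]*s[1]+c["cy"]])
def crop(c,x0,y0,x1,y1,k,name):
    cv2.imwrite(f"pics/{name}.png",cv2.resize(np.array(c["pixels"])[y0:y1,x0:x1],None,fx=k,fy=k,interpolation=cv2.INTER_CUBIC))
def down(yaw):  # tool z down, jaws' x axis at angle yaw in world
    return (Rn.from_euler('z',yaw)*Rn.from_euler('x',np.pi)).as_rotvec()
E
python3 - <<'E'
from h import *
t=bot.read_camera("top"); crop(t,120,190,240,280,6.66,"t1"); crop(t,232,190,360,285,6.25,"t2")
s=bot.read_camera("side"); crop(s,125,120,365,300,3.33,"s1")
E
```

```text
(no output)
```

View pics/t1.png

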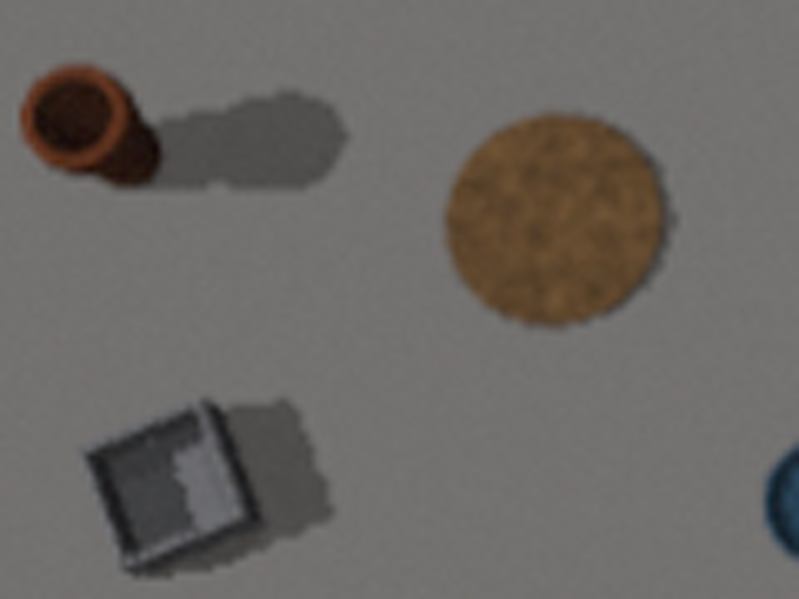

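View pics/t2.png

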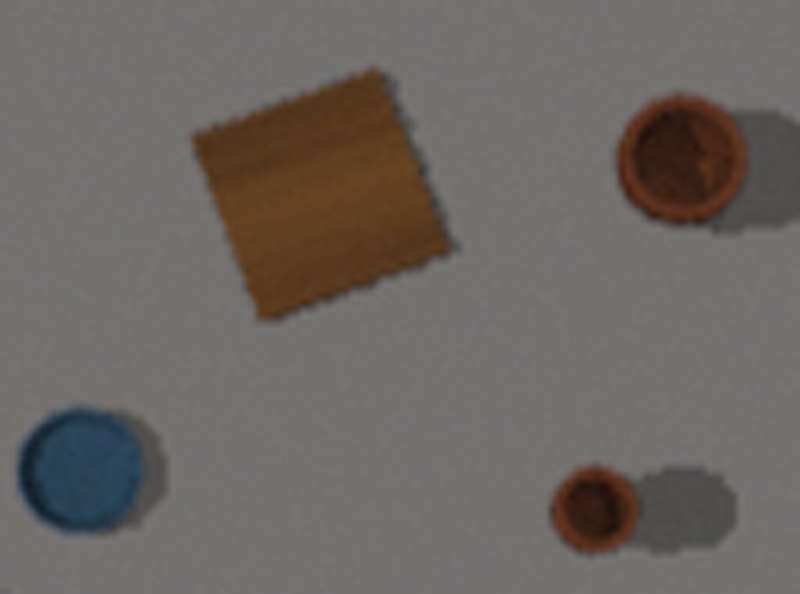

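View pics/s1.png

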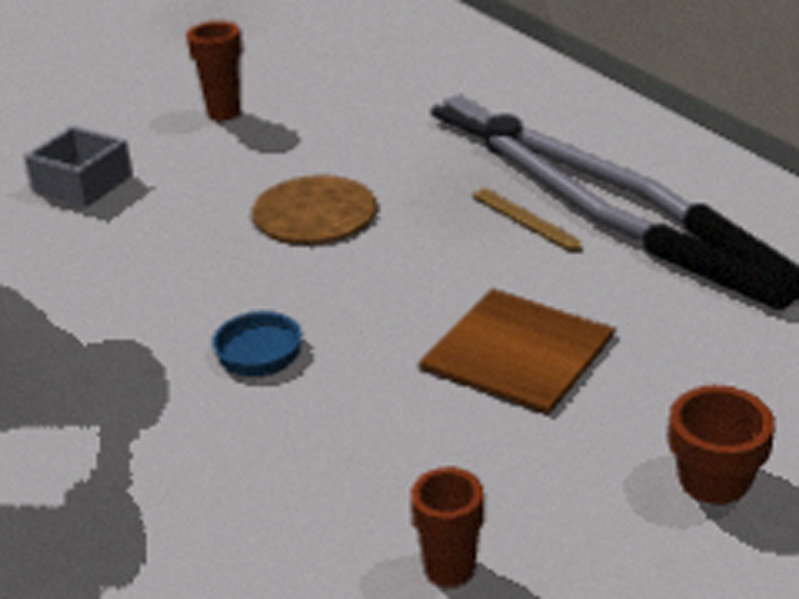

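```bash
python3 - <<'E'
from h import *
t=bot.read_camera("top"); s=bot.read_camera("side")
V={'t1':(t,120,190,6.66),'t2':(t,232,190,6.25),'s1':(s,125,120,3.33)}
def W(v,p,z):
    c,x,y,k=V[v]; return at_z(c,x+(p[0]+.5)/k-.5,y+(p[1]+.5)/k-.5,z)[:2]*1000
for n,v,p,q,z in [('tall','t1',(75,119),(215,34),.09),('mat','t1',(556,219.5),(315,209),.006),('big','t2',(682,158),(721,424),.055),
  ('saucer','t2',(81,470),(258,338),.014),('short','t2',(594.5,509),(447,491),.066)]:
    print(n,W(v,p,z).round(1),W('s1',q,z).round(1))
for n,v,P,Q,z in [('planter','t1',[(85,453),(205,400),(262,518),(130,568)],[(26,160),(74,128),(131,148),(82,179)],.038),
  ('board','t2',[(193,134),(378,68),(452,250),(262,321)],[(493,290),(615,331),(548,405),(420,366)],.008)]:
    for A in ([W(v,p,z) for p in P],[W('s1',p,z) for p in Q]):
        A=np.array(A); e=[A[(i+1)%4]-A[i] for i in range(4)]
        print(n,A.mean(0).round(1),[(round(np.linalg.norm(x)),round(np.degrees(np.arctan2(x[1],x[0]))%90,1)) for x in e])
print(bot.current_tool_rot(),bot.current_clock())
E
```

```text
tall [606.8 337.4] [605.1 330.6]
mat [581.7 119.5] [578.8 116. ]
big [ 612.2 -338.2] [ 606.2 -343.5]
saucer [443.2 -27.9] [441.5 -28.9]
short [ 426.3 -292.6] [ 425.3 -293.8]
planter [438.9 290. ] [(62, np.float64(26.5)), (65, np.float64(30.4)), (66, np.float64(23.0)), (61, np.float64(26.7))]
planter [436.4 282.8] [(66, np.float64(28.1)), (73, np.float64(20.1)), (63, np.float64(23.8)), (68, np.float64(22.2))]
board [ 597.5 -149.7] [(107, np.float64(22.0)), (108, np.float64(23.0)), (109, np.float64(22.6)), (109, np.float64(22.1))]
board [ 594.4 -151.4] [(108, np.float64(21.6)), (103, np.float64(20.4)), (103, np.float64(26.3)), (111, np.float64(23.4))]
[ 2.64645385e+00  1.69252215e+00 -8.29762380e-04] 0.3
```

```bash
cat >> h.py <<'E'
D=np.radians
def fz(): return np.array(bot.current_contact_force())
def pick(xy,tipz,yaw,N=20,hover=.12,cross=True):
    """centre by a light squeeze across, then grip at yaw and lift"""
    x,y=xy; bot.set_gripper(1.0)
    y0=yaw+np.pi/2 if cross else yaw
    if abs(Rn.from_rotvec(down(0)).magnitude())<0: pass
    bot.goto([x,y,tipz+hover],down(y0)); bot.line_to([x,y,tipz],max_speed=.1)
    if cross:
        bot.set_gripper(0.,5); print("cross open",bot.current_opening()*92); bot.set_gripper(1.0)
        bot.line_to([x,y,tipz],rot=down(yaw))
    bot.set_gripper(0.,N); print("grip open",bot.current_opening()*92,"F",fz().round(2))
    bot.line_to([x,y,tipz+hover],max_speed=.1); print("lifted",bot.current_opening()*92,"F",fz().round(2),"t",bot.current_clock())
def place(xy,tipz,yaw,hover=.12,rel=1.0):
    x,y=xy; bot.goto([x,y,tipz+hover],down(yaw)); bot.line_to([x,y,tipz+.006],max_speed=.1)
    f0=fz()
    for dz in np.arange(.005,-.0041,-.001):
        bot.line_to([x,y,tipz+dz],max_speed=.02); f=fz()-f0
        if np.linalg.norm(f)>2: break
    print("touch dz mm",dz*1e3,"dF",f.round(2)); bot.hold(.2)
    bot.set_gripper(rel); bot.hold(.2)
    bot.line_to([x,y,tipz+hover],max_speed=.1); print("t",bot.current_clock())
MAT=(.5812,.1188); BOARD=(.597,-.150); BY=D(22.5)
E
sed -i '/magnitude/d' h.py
python3 - <<'E'
from h import *
for y in (-90,-60,-30,0,30,60):
    print(y,[None if (q:=bot.inverse_kinematics(p,down(D(y)))) is None else round(float(q[5]),2) for p in ([.443,-.028,.1],[*MAT,.1],[.612,-.338,.2],[.607,.337,.2],[.426,-.293,.2],[.439,.29,.1],[*BOARD,.1])])
pick((.4432,-.0279),.003,D(0))
E
```

```text
-90 [1.23, 1.57, 0.89, 1.9, 0.73, 1.92, 1.13]
-60 [0.71, 1.05, 0.37, 1.38, 0.21, 1.4, 0.61]
-30 [0.19, 0.52, -0.15, 0.86, -0.31, 0.88, 0.08]
0 [-0.34, -0.0, -0.68, 0.33, -0.84, 0.35, -0.44]
30 [-0.86, -0.53, -1.2, -0.19, -1.36, -0.17, -0.97]
60 [-1.38, -1.05, -1.72, -0.71, -1.88, -0.69, -1.49]
cross open 67.52905843124974
grip open 65.40707173695438 F [ 0.41 -0.08  0.03]
lifted 64.70914864238934 F [-0.24  0.66 -0.17] t 8.6083
```

```bash
python3 - <<'E'
from h import *
print(bot.current_opening()*92, bot.current_ee_pos(), fz())
s=bot.read_camera("side"); u,v=proj(s,[.443,-.028,.12]).astype(int); print(u,v); crop(s,u-60,v-50,u+60,v+70,5,"s2")
E
```

```text
64.70914864238934 [ 0.44263265 -0.02773457  0.12225657] [-0.23916766  0.66169759 -0.17128014]
197 184
```

View pics/s2.png

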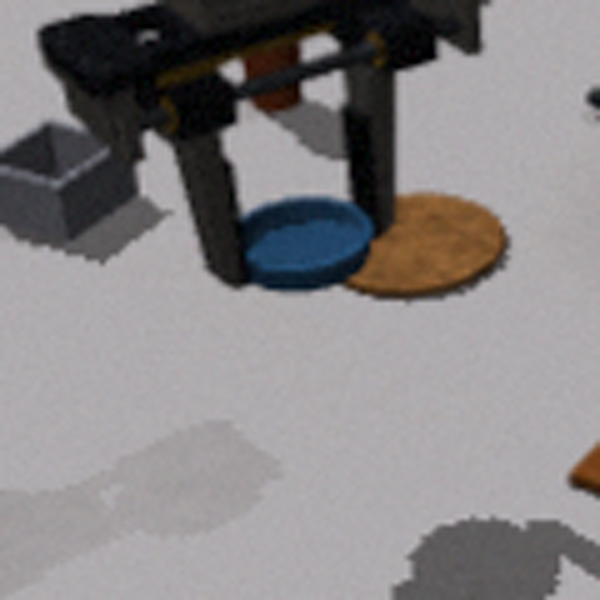

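The saucer is held level at the fingertips, at crop pixels 245–375, 200–285. Next I place it and bring the big pot.

```bash
python3 - <<'E'
from h import *
place(MAT,.009,D(0))
pick((.611,-.339),.027,D(-30),N=25,hover=.15)
t=bot.read_camera("top"); crop(t,165,185,245,245,10,"t3")
s=bot.read_camera("side"); crop(s,260,130,380,250,5,"s3")
E
```

```text
touch dz mm -1.0 dF [-3.57 -0.37  6.19]
t 14.85
cross open 66.30100613911563
grip open 68.60479954715575 F [ 1.04 -0.3  -0.15]
lifted 67.97578676036568 F [-0.48 -0.11 -1.38] t 23.3083
```

View pics/t3.png

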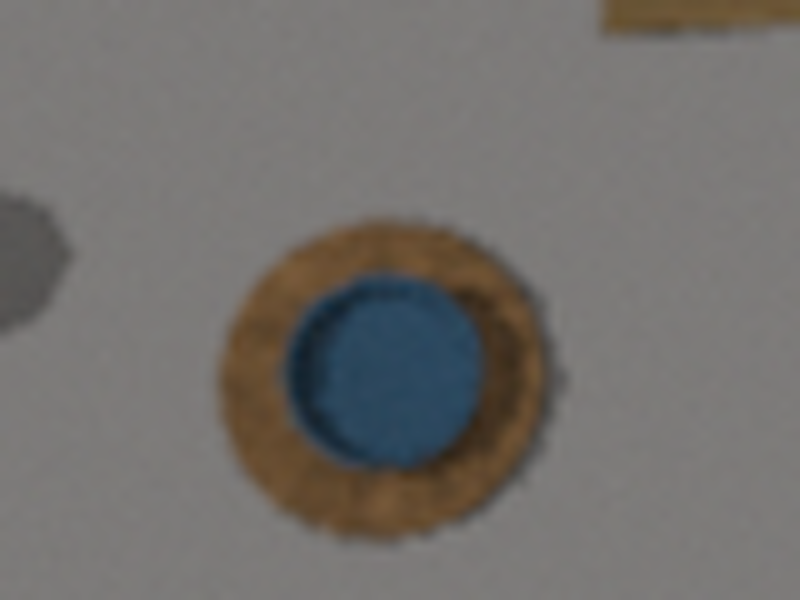

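```bash
python3 - <<'E'
from h import *
t=bot.read_camera("top")
W=lambda p,z: at_z(t,165+(p[0]+.5)/10-.5,185+(p[1]+.5)/10-.5,z)*1000
print("mat",W((383,380),.006).round(1),"saucer",W((385,371),.020).round(1))
E
```

```text
mat [581.6 120.2   6. ] saucer [581.9 117.2  20. ]
```

View pics/s3.png

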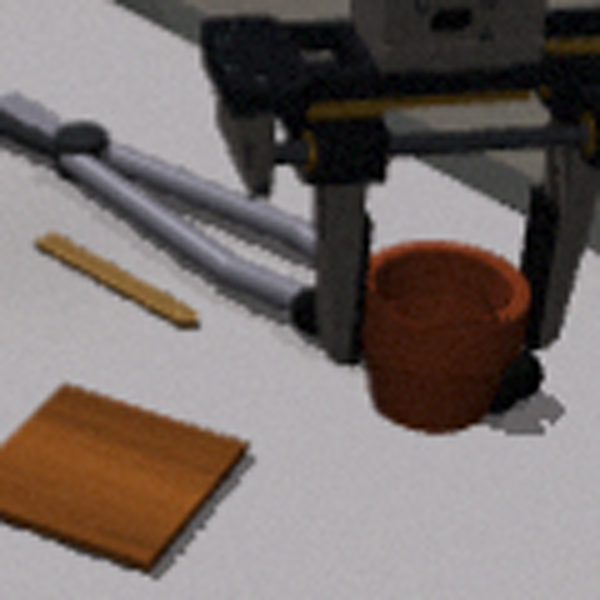

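The saucer is centred on the mat to about 3 mm. The pot is held upright, at crop pixels 365–530, 240–430. Next I set it in the saucer and then pick up the tall pot.

```bash
python3 - <<'E'
from h import *
C=(.5815,.1182)
place(C,.038,D(-30),hover=.10)
bot.line_to([*C,.22],max_speed=.2)
pick((.606,.336),.061,D(0),N=25,hover=.13)
t=bot.read_camera("top"); crop(t,175,190,235,245,10,"t4")
s=bot.read_camera("side"); crop(s,170,80,290,210,4.6,"s4")
a=cv2.imread("pics/t4.png"); b=cv2.imread("pics/s4.png"); h=max(len(a),len(b))
pad=lambda i:cv2.copyMakeBorder(i,0,h-len(i),0,0,cv2.BORDER_CONSTANT)
m=np.hstack([pad(a),pad(b)]); cv2.imwrite("pics/m4.png",cv2.resize(m,None,fx=.69,fy=.69)); print(m.shape)
E
```

```text
touch dz mm -1.0 dF [-1.64  0.02  6.88]
t 30.0667
cross open 52.33403591933337
grip open 51.41966147323336 F [0.24 0.42 0.23]
lifted 51.694248467693406 F [-0.19 -0.58 -1.99] t 39.1
(598, 1152, 3)
```

View pics/m4.png

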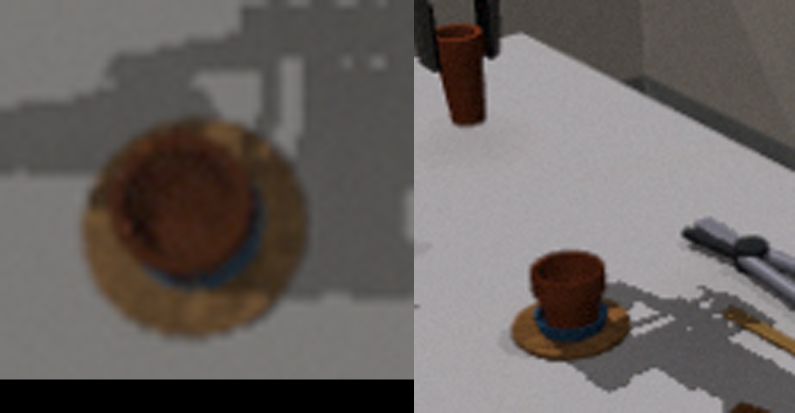

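The big pot stands in the saucer on the mat and looks upright in both views. The tall pot is held. I'll check the rim centre, then nest.

```bash
python3 - <<'E'
from h import *
t=bot.read_camera("top"); print(at_z(t,200.95,218.95,.066).round(4))
C=(.5815,.1182)
place(C,.078,D(0),hover=.10)
pick((.4385,.288),.006,D(26),N=20,hover=.13,cross=False)
t=bot.read_camera("top"); crop(t,170,180,240,245,8,"t5")
s=bot.read_camera("side"); crop(s,110,110,230,210,5,"s5")
a=cv2.imread("pics/t5.png"); b=cv2.imread("pics/s5.png"); h=max(len(a),len(b))
m=np.hstack([pad:=cv2.copyMakeBorder(i,0,h-len(i),0,0,cv2.BORDER_CONSTANT) for i in (a,b)]); cv2.imwrite("pics/m5.png",cv2.resize(m,None,fx=.68,fy=.68))
E
```

```text
[0.5814 0.1164 0.066 ]
touch dz mm 0.0 dF [-0.85 -1.72  1.27]
t 45.0083
grip open 64.43301832004761 F [ 0.18 -0.01  0.75]
lifted 64.24720098389321 F [-0.17 -0.26 -1.23] t 49.5583
```

View pics/m5.png

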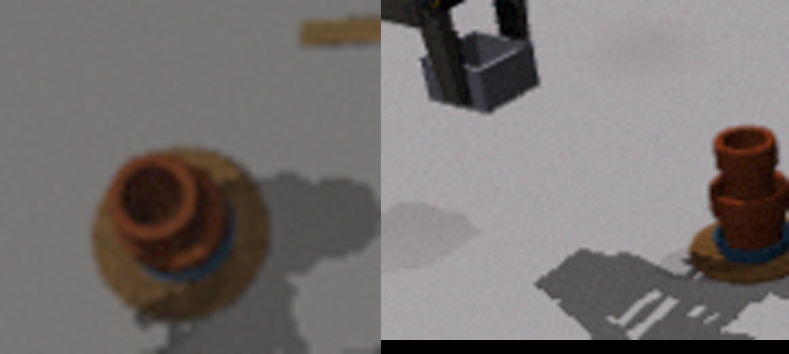

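The tall pot is nested upright in the wide pot. The planter is held level. I'll place it on the board, then squeeze lightly across to centre the other axis.

```bash
python3 - <<'E'
from h import *
B=(.597,-.1485)
place(B,.014,BY,hover=.10)
y2=BY-np.pi/2
bot.goto([*B,.08],down(y2)); bot.line_to([*B,.016],max_speed=.1)
bot.set_gripper(0.,5); print(bot.current_opening()*92,fz().round(2)); bot.hold(.1); bot.set_gripper(1.0)
bot.line_to([*B,.16],max_speed=.15)
pick((.426,-.2915),.041,D(-30),N=20,hover=.14)
t=bot.read_camera("top"); crop(t,255,190,325,255,8,"t6")
s=bot.read_camera("side"); crop(s,220,170,340,290,5,"s6")
a=cv2.imread("pics/t6.png"); b=cv2.imread("pics/s6.png"); h=max(len(a),len(b))
m=np.hstack([cv2.copyMakeBorder(i,0,h-len(i),0,0,cv2.BORDER_CONSTANT) for i in (a,b)]); print(m.shape);cv2.imwrite("pics/m6.png",cv2.resize(m,None,fx=.68,fy=.68))
E
```

```text
touch dz mm -1.0 dF [-2.07  0.51  9.07]
t 56.3417
63.96183108651538 [-1.66  1.78  3.51]
cross open 43.39978327325028
grip open 43.56537649796595 F [-0.54 -0.12  0.14]
lifted 43.716935334133474 F [ 0.84 -0.24 -0.71] t 70.5333
(600, 1160, 3)
```

View pics/m6.png

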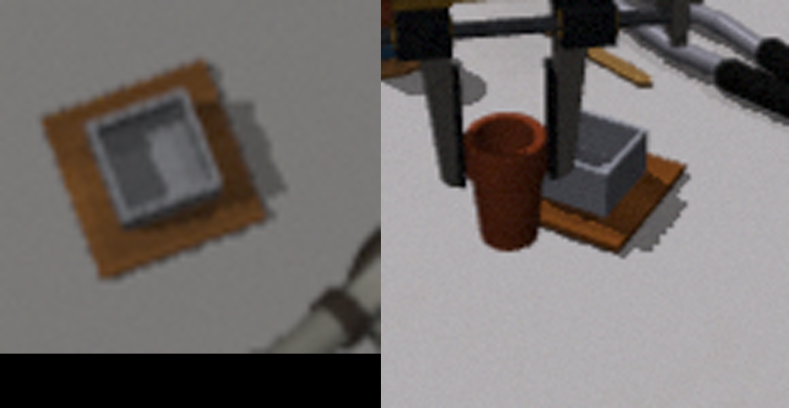

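View pics/t6.png

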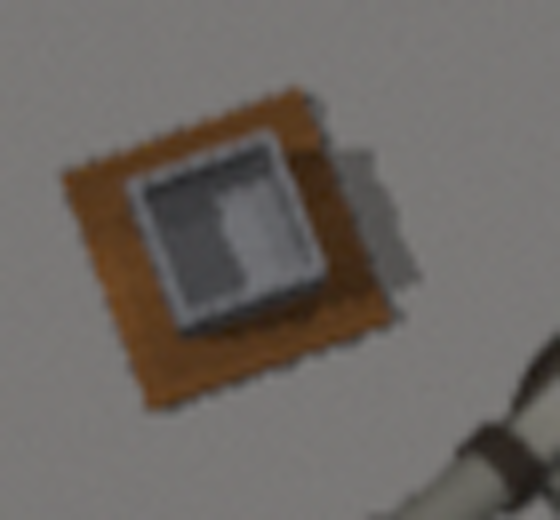

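The planter sits centred and square on the board, with rim corners near (127,183), (272,130), (327,275) and (180,330). The short pot is held upright. I'll check the numbers, place it, then take final checks.

```bash
python3 - <<'E'
from h import *
t=bot.read_camera("top")
for n,P,z in (("planter",[(127,183),(272,130),(327,275),(180,330)],.046),("board",[(63,175),(302,90),(395,320),(148,410)],.008)):
    A=np.array([at_z(t,255+(x+.5)/8-.5,190+(y+.5)/8-.5,z)[:2]*1000 for x,y in P])
    print(n,A.mean(0).round(1),[round(float(np.degrees(np.arctan2(*(A[(i+1)%4]-A[i])[::-1]))%90),1) for i in range(4)])
B=(.597,-.1485)
place(B,.053,D(-30),hover=.10)
bot.line_to([.45,-.15,.25],max_speed=.2)
bot.goto([.35,-.3,.3],down(D(-30))); bot.hold(.3)
t=bot.read_camera("top"); crop(t,120,135,360,300,3.3,"t7")
s=bot.read_camera("side"); crop(s,170,110,370,260,4,"s7"); print(bot.current_clock())
E
```

```text
planter [ 596.8 -149. ] [22.5, 21.8, 22.7, 21.4]
board [ 596.9 -149.6] [22.0, 22.9, 22.1, 21.7]
touch dz mm 1.0 dF [-2.   -0.63 -0.01]
t 76.3
78.5083
```

View pics/t7.png

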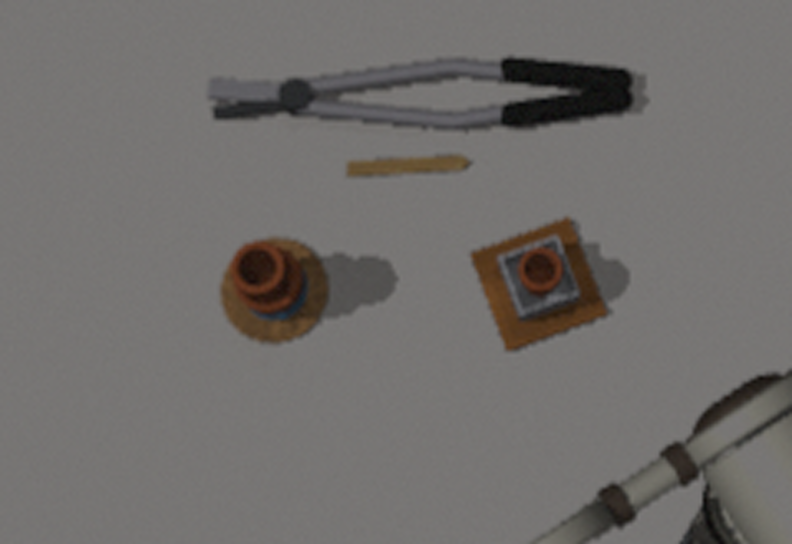

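View pics/s7.png

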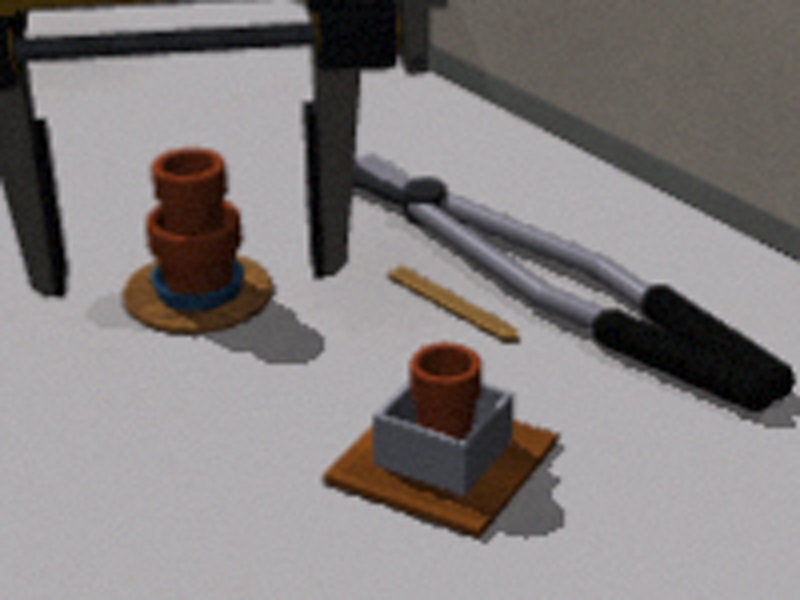

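Both sets stand nested and upright, and the bystanders are unmoved. I'll do one numeric check of the rims, then hand in.

```bash
python3 - <<'E'
from h import *
t=bot.read_camera("top")
for n,p,z in (("tall",(259,266),.107),("short",(541,270),.078)): print(n,at_z(t,120+(p[0]+.5)/3.3-.5,135+(p[1]+.5)/3.3-.5,z).round(4))
bot.job_done(); print(bot.current_clock())
E
```

```text
tall [0.5845 0.1185 0.107 ]
short [ 0.5957 -0.151   0.078 ]
the job is handed in; nothing more can be done
the job is handed in; nothing more can be done
```

Both nested sets are in place, and I handed the job in at about 79 s of the 128 s allowed. On the mat are the saucer, the wide pot and the tall slim pot. On the board is the planter with the short slim pot inside it.

**Last checks:**
- **Upright and nested:** the final top and side pictures show everything standing upright and nested as asked. The lopper and marker look unmoved. The can was not in the closing crops, but the arm never worked near it.
- **Planter:** it is within about 1 mm of the board's centre and parallel to its edges within about 1°.
- **Rims:** the tall pot's rim measured within about 3 mm of where I aimed to set it down, and the short pot's within about 3 mm too. Both are within reading error.

**What was off:**
- **Mat set:** the saucer, and so the stack on it, sits about 3 mm off the mat's centre in y. The two cameras disagreed by 3 to 4 mm on the mat's position.
- **Short pot:** its touch-down check tripped on a sideways force about 1 mm early, so it may have settled by up to 1 mm when released.

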